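Lock two stacking cases onto the column on the bench

ROBOT

A 6-joint arm with a two-finger parallel gripper is mounted at the origin on a cart in front of the work surface, level with it; the furniture and walls round the work are solid. World frame = base frame: x ahead of the robot, y to its left, z up, the work surface at z = 0. Lengths are in m, angles in rad, forces in N, time in s.
With the tool pointing down it reaches from about 0.25 to 0.775 m from the base axis. Payload 4 kg.
Tool frame: the origin (TCP) lies on the centre line of the jaws, within the pads' length; the fingertips stand robot.tip_extent ahead of it and the grasp point (between the pads) is the TCP (robot.tip_extent is the distance from the TCP to the fingertips, in m); z points along the fingers, y is the line along which they close (so a half turn about z gives the same grasp; the last joint's range is limited). The gripper opens to 85 mm and grips with 20 to 120 N. Pads are 22 mm wide; open, the fingers measure 114 mm over their backs; the gripper's body (76 mm by 85 mm) begins 54 mm behind the grasp point. The pads swing forward as they close: fully open they stand 13 mm farther back than shut.
Start: joints at [-0.103, 0.087, 1.371, -0, 1.684, -0.103], TCP at [0.55, -0, 0.25] pointing down, gripper open.
Joint ranges: [-3.1, 3.1], [-0.76, 2.03], [0.27, 2.55], [-1.08, 4.22], [0.17, 2.65], [-2.57, 2.57]. Speed limits (rad/s): [2.79, 2.79, 3.14, 3.14, 3.14, 3.14].

INTERFACE

Orientations are given as [roll, pitch, yaw] about the fixed x, y, z axes, in that order (R = Rz(yaw) Ry(pitch) Rx(roll)).
In Python, from station import robot gives the robot as it stands.
- The arm moves only by the shell command python3 inch.py [FORCE], which reads ROWS from standard input. ROWS is a JSON list of rows, 1 to 5 of them, each of 7 numbers: the opening from 0.0 (shut) to 1.0 (fully open), then dx, dy, dz in shares of the most that a row can go, 1 being 50 mm, then a rotation vector rx, ry, rz in units of 0.1 rad; each row shifts and turns the commanded pose from where the row before left it, along the tool's axes as they then stand; what a row does not reach is not made up. A row lasts 1/10 s, in which the tool goes at most 0.05 m and 0.15 rad, less where a joint would pass 70% of its speed; a pose out of reach is approached as far as the arm can. The fingers move at their own pace and stop on an object; FORCE is the grip in N (left out, the last holds). Time passes only in rows, so rows that do not move let the fingers close. It prints the time, the measured TCP pose, the force, the opening and the grip force at its end. Input that does not fit is refused with a message, and nothing moves.
- robot.get_obs(): the state, without advancing time (a new reading comes with each control period).
- robot.get_image(name): name is "scene" or "side" or "wrist"; returns a dict with "frame" (384x512x3 uint8, blue, green, red), "fx", "fy", "cx", "cy" (pixels), "dist" ([k1, k2, p1, p2, k3] as OpenCV has them; the pictures are not rectified), "rvec" (rotation vector, rad) and "tvec" (3), from world to camera coordinates, as OpenCV has them. Camera axes: x right, y down, z forward; pixel columns grow to the right and rows downward; lengths in m; the calibration is good to about 2 mm. A picture is of the moment at which its call begins. There is no depth.
- robot.finish_job(): hands the job in; it is judged then, once.
The state is a dict: "time": time; "joint_pos": joint angles; "joint_velocities": joint speeds; "effort": joint torques, N m; "tool_pos": TCP position; "tcp_rot": TCP orientation; "wrist_force": force on the tool from outside, world axes, zero at the start; "ft_torque": the same for the moment, N m; "grip_width": opening from 0.0 (shut) to 1.0 (fully open); "grasp_force": force on a finger pad.
Only numpy, scipy, OpenCV 4.12 (cv2) and the standard library are available. Lean on these libraries where they do the work, as an engineer would, in place of code of your own. Each camera call takes 0.05 s, during which the arm holds its last target. There are 200 camera calls.

TASK

Clear the wooden ring clamp off the lid of the small case that is fixed to the bench and leave it lying on the bench top, then build the column of cases: the deep case on the fixed one, the shallow case on the deep one, latch ends all facing the same way. Set each case down upright into the pockets of the lid below, about 3 cm short of home towards the latch end, let go of it, and then push it along the rails from its latch end until it is fully home under the hooks against the stop. Do not disturb the dropper bottle, the flux jar or the steel block standing around.

Things in the scene. Friction and masses are not known exactly. Their poses are not given: they have to be found in the camera images.
- base_case: Lowest case of the column: grey body, black lid, 150 (its x) x 60 (y) mm, fixed on a 190 x 100 x 4 mm aluminium plate screwed to the bench. Origin: centre of the plate's underside, on the bench top. Latch at its -x end, which faces the robot (yaw within 0.35 rad). Lid floor 54 mm above the bench, rail tops 63 mm.
- base_deck (a point): Centre of the base case's lid floor, axes as base_case; the deep case's origin lies here when home. Set it down at x = -32 mm (-38 to -26 enters the pockets), y within 3 mm, yaw within 0.05 rad, at the same height z = 0, so that its wings drop through the pockets. It then slides +32 mm, the wings passing under the hooks with 2 mm play; the stop is 1 mm past home.
- base_stop (a point): Rear stop on the base case's lid, face at x = +67 mm, 9 mm high. All lids are alike: two rails along x, 9 mm high, inner faces at y = +-23.5 mm, outer +-29; hooks reach in from them to y = +-13.5, undersides 6 mm and tops 9 mm above the lid floor, at x = -53 to -11 and +28 to +71. Pockets: x = -11 to +28 and x < -53.
- deep_case: Loose closed case, grey, black lid, 150 (x) x 60 (y) mm, the taller one: lid floor 65 mm, rail tops 74 mm above its origin (centre of the underside of its foot); 0.3 to 0.6 kg. Flat long sides from 11 mm up to the lid floor. Stands on the bench at the right or the left, latch end (-x) towards the robot, yaw within 0.7 rad.
- shallow_case: Loose closed case with the same plan, foot and lid, the lower one: lid floor 45 mm, rail tops 54 mm above its origin (centre of the underside of its foot); 0.2 to 0.45 kg. Axes and start as for deep_case; it stands at the other side of the column.
- deep_foot (a point): Underside of the deep case's foot, at its origin (both loose cases have the same foot): a keel x = -66 to +66 mm, 21 mm wide, 11 mm high, with a gap of 14 mm in its middle, and at the very bottom two pairs of wings, centred at x = -40 and +40 mm, each 24 mm long, 41 mm wide over both wings, 4 mm thick. The 60 mm wide body begins above the keel.
- deep_deck (a point): Centre of the deep case's lid floor (65 mm above its origin), axes as deep_case: where the shallow case's origin lies when home. Pockets, hooks, stop and set-down position are as on the base case.
- deep_latch (a point): Outer face of the deep case's latch: a plate 26 wide x 20 high mm (41 to 61 mm above the case's origin) in the middle of the -x end face and 4 mm proud of it, at x = -79 mm. A place to push. Site 51 mm above the origin.
- shallow_latch (a point): Outer face of the shallow case's latch: the same plate, 21 to 41 mm above the case's origin, at x = -79 mm. Site 31 mm above the origin.
- base_catch (a joint): Sprung ball catch in the middle of the base case's lid floor, in m: 0 = up, 3 mm proud; about 0.003 = pressed down by the keel of a case set down short of home (1 N, the case's weight is enough); back to about 0 when that case is home.
- deep_catch (a joint): The same ball catch in the deep case's lid floor, worked by the shallow case.
- ring_clamp: Wooden ring clamp: a flat stick 150 long (its y) x 34 wide (x) x 22 mm high, about 0.08 kg, lying diagonally across the rails of the base case's lid. Origin: under its middle, on its underside (63 mm above the bench at the start). Centre of mass near y = -10 mm; its sides round off at the top, so grip it low.
- oil_dropper: Dropper bottle, 33 mm across, 102 mm tall, left of and behind the column; bystander. Origin: centre of its underside.
- flux_jar: Round jar, 60 mm across, 66 mm tall, right of and behind the column; bystander. Origin: centre of its underside.
- bench_block: Flat steel block, 70 x 70 x 16 mm, right of and before the column; bystander. Origin: centre of its underside.

How it is judged:
On the way, in this order (a step that is already met when the one before it is completed fails the run):
1. the ring clamp lies on the bench top and is let go (height (world z) of ring_clamp between -0.01 and 0.03 m and contact force between the fingers and ring_clamp below 0.1 N), for 0.2 s.
2. the deep case sits flat in the pockets of the fixed case's lid, short of home, let go (x of deep_case in the frame of base_deck between -0.044 and -0.018 m and y of deep_case in the frame of base_deck between -0.005 and 0.005 m and z of deep_case in the frame of base_deck between -0.003 and 0.003 m and angle between the x axis of deep_case and the x axis of base_deck, either way round below 0.08 rad and angle between deep_case's own z axis and vertical below 0.05 rad and x of deep_latch in the frame of base_deck below -0.05 m and contact force between the fingers and deep_case below 0.1 N and linear speed of deep_case below 0.02 m/s), for 0.15 s.
3. the deep case is pushed home (x of deep_case in the frame of base_deck between -0.0035 and 0.0035 m and y of deep_case in the frame of base_deck between -0.005 and 0.005 m and z of deep_case in the frame of base_deck between -0.003 and 0.003 m and angle between the x axis of deep_case and the x axis of base_deck, either way round below 0.08 rad and angle between deep_case's own z axis and vertical below 0.05 rad and x of deep_latch in the frame of base_deck below -0.05 m), for 0.1 s.
4. the shallow case sits flat in the pockets of the deep case's lid, short of home, let go (x of shallow_case in the frame of deep_deck between -0.044 and -0.018 m and y of shallow_case in the frame of deep_deck between -0.005 and 0.005 m and z of shallow_case in the frame of deep_deck between -0.003 and 0.003 m and angle between the x axis of shallow_case and the x axis of deep_deck, either way round below 0.08 rad and angle between shallow_case's own z axis and vertical below 0.05 rad and x of shallow_latch in the frame of deep_deck below -0.05 m and contact force between the fingers and shallow_case below 0.1 N and linear speed of shallow_case below 0.02 m/s), for 0.15 s.
5. the shallow case is pushed home (x of shallow_case in the frame of deep_deck between -0.0035 and 0.0035 m and y of shallow_case in the frame of deep_deck between -0.005 and 0.005 m and z of shallow_case in the frame of deep_deck between -0.003 and 0.003 m and angle between the x axis of shallow_case and the x axis of deep_deck, either way round below 0.08 rad and angle between shallow_case's own z axis and vertical below 0.05 rad and x of shallow_latch in the frame of deep_deck below -0.05 m), for 0.1 s.
At the end, for the whole second after the job is handed in: Deep case home on the fixed case, shallow case home on the deep one: within 3.5 mm along the rails, 5 mm across, 3 mm in height, parallel within 0.08 rad, latches at the same end. The ring clamp lies on the bench top (underside under 30 mm up). All released and at rest (all of step 3 and all of step 5 and height (world z) of ring_clamp between -0.01 and 0.03 m and linear speed of each of deep_case, shallow_case, ring_clamp below 0.02 m/s); the robot touches nothing.
It fails at once if the dropper bottle is moved more than 25 mm or tipped (distance of oil_dropper from where it was at the start of the episode above 0.025 m or angle between oil_dropper's own z axis and vertical above 0.4 rad).
It fails at once if the flux jar is moved more than 25 mm or tipped (distance of flux_jar from where it was at the start of the episode above 0.025 m or angle between flux_jar's own z axis and vertical above 0.4 rad).
It fails at once if the steel block is moved more than 25 mm (distance of bench_block from where it was at the start of the episode above 0.025 m).
It fails at once if a case is tipped over (angle between any of deep_case, shallow_case's own z axis and vertical above 0.6 rad).
It also fails if it takes over 72 s, if anything falls off the work surface, if the arm or the gripper's body presses on something with over 40 N, if the wrist force passes 120 N, or if a joint passes its speed limit or range.

## Working session

There is one attempt and no reset: what is moved stays moved. The work goes in short steps, Python scripts to look and compute and a shell command to move; the robot and the scene stay as the last step left them, time stands still between calls to the robot, and variables do not carry over. Pictures are saved under pics/ and viewed, at most 10 in all, crops included, and the job is handed in when it is done.

```bash
ls; mkdir -p pics; python3 - <<'E'
from station import robot
import cv2,numpy as np
o=robot.get_obs();print(o['time'],o['tool_pos'],o['tcp_rot'],robot.tip_extent)
ims={}
for n in("scene","side","wrist"):
    d=robot.get_image(n);ims[n]=d;cv2.imwrite(f'pics/{n}0.png',d['frame']);print(n,d['fx'],d['cx'],d['cy'],d['dist'],-cv2.Rodrigues(np.array(d['rvec']))[0].T@np.array(d['tvec']).ravel())
np.save('ims0.npy',ims)
E
```

```text
inch.py
pics
station.py
0.0 [5.49539323e-01 5.98723068e-05 2.49117919e-01] [-3.13935912e+00 -2.08247715e-04  1.57085796e+00] 0.019
scene 360.87408152751544 256.43886719704506 198.22056380673115 [-0.06004012  0.          0.          0.          0.        ] [-0.04576765  0.84014293  0.61355018]
side 455.54613915292373 255.7039672830768 191.64975491451438 [-0.00406525  0.          0.          0.          0.        ] [ 0.37316008 -1.34158568  0.76256766]
wrist 310.05291016412286 259.37788681892124 192.4923372366876 [-0.05351709  0.          0.          0.          0.        ] [0.54990861 0.06632695 0.3730261 ]
```
tcp_rot roll pi, yaw pi/2: tool x = ? R=Rz(90)Rx(180): x-> world y; tool y -> Rx180: -y -> Rz90: -y -> +x. So tool y = +x world; tool z = -z. Tool x= +y world.

View pics/scene0.png

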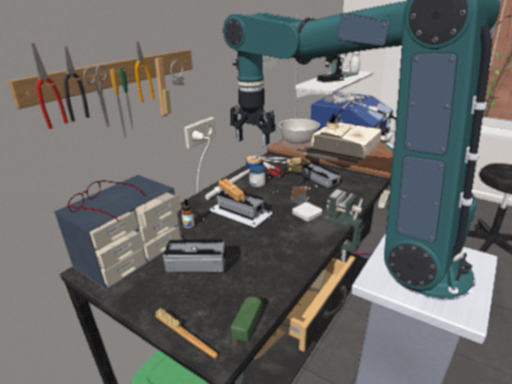

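View pics/side0.png

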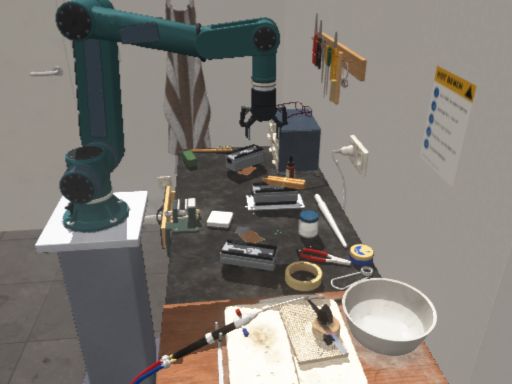

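View pics/wrist0.png

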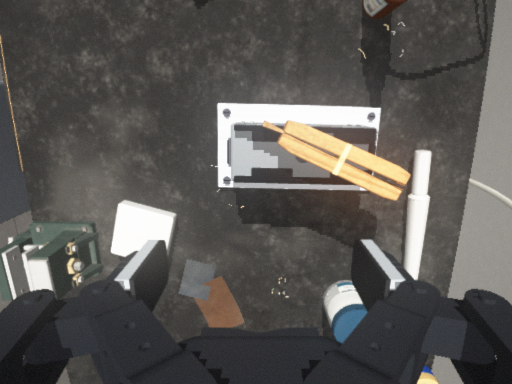

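```bash
cat >h.py <<'E'
import cv2,numpy as np
from station import robot
def K(d): return np.array([[d['fx'],0,d['cx']],[0,d['fy'],d['cy']],[0,0,1.]])
def ray(d,uv):
    u=cv2.undistortPoints(np.float64(uv).reshape(-1,1,2),K(d),np.array(d['dist'])).reshape(-1,2)
    R=cv2.Rodrigues(np.array(d['rvec']))[0];c=-R.T@np.array(d['tvec']).ravel()
    return c,np.c_[u,np.ones(len(u))]@R
def onz(d,uv,z):
    c,r=ray(d,uv);return c+r*((z-c[2])/r[:,2])[:,None]
def proj(d,X):
    return cv2.projectPoints(np.float64(X).reshape(-1,1,3),np.array(d['rvec']),np.array(d['tvec']),K(d),np.array(d['dist']))[0].reshape(-1,2)
def rect(d,mask,z):
    """largest blob -> ground hull at height z -> centre, long side, short side, yaw of long side"""
    cs=cv2.findContours(mask,cv2.RETR_EXTERNAL,cv2.CHAIN_APPROX_NONE)[0]
    c=max(cs,key=cv2.contourArea).reshape(-1,2)
    P=onz(d,c,z)[:,:2]
    (ce,(w,h),a)=cv2.minAreaRect(np.float32(P*1000)); a=np.deg2rad(a)
    if w<h:w,h,a=h,w,a+np.pi/2
    a=(a+np.pi/2)%np.pi-np.pi/2
    return np.round(np.array(ce)/1000,4),round(w,1),round(h,1),round(a,4)
def pose():
    o=robot.get_obs();return o['tool_pos'],cv2.Rodrigues
def box(m,x0,x1,y0,y1):
    q=np.zeros_like(m);q[y0:y1,x0:x1]=m[y0:y1,x0:x1];return q
def delta(target,yaw=None):
    """tool-axes shift to world target; yaw = wanted tcp_rot yaw"""
    from scipy.spatial.transform import Rotation as Ro
    o=robot.get_obs();R=Ro.from_euler('xyz',o['tcp_rot'])
    print('t',o['time'],'p',np.round(o['tool_pos'],4),'rpy',np.round(o['tcp_rot'],4))
    print('d tool',np.round(R.inv().apply(np.array(target)-o['tool_pos']),4))
    if yaw is not None: print('rotvec',np.round((R.inv()*Ro.from_euler('xyz',[np.pi,0,yaw])).as_rotvec(),4))
E
python3 - <<'E'
from h import *
ims=np.load('ims0.npy',allow_pickle=True).item()
d=ims['wrist'];f=d['frame'];hsv=cv2.cvtColor(f,cv2.COLOR_BGR2HSV)
pl=((hsv[...,2]>150)&(hsv[...,1]<60)).astype(np.uint8)
pl=cv2.morphologyEx(box(pl,205,392,95,200),cv2.MORPH_CLOSE,np.ones((3,3),np.uint8))
ys,xs=np.nonzero(pl); 
c=cv2.convexHull(np.c_[xs,ys].astype(np.int32));m=np.zeros_like(pl);cv2.fillPoly(m,[c],1)
print('plate',rect(d,m,.004), cv2.approxPolyDP(c,4,True).reshape(-1,2).tolist())
print(onz(d,[(218,104),(380,107),(378,189),(219,188)],.004)[:,:2].round(4))
cl=((hsv[...,0]>5)&(hsv[...,0]<28)&(hsv[...,1]>90)&(hsv[...,2]>100)).astype(np.uint8)
cl=box(cl,250,420,100,210)
for z in(.063,.07,.08):print('clamp',rect(d,cl,z))
E
```

```text
plate (array([0.5904, 0.0195]), 199.6, 104.8, np.float64(-0.0028)) [[380, 108], [373, 174], [366, 190], [217, 191], [211, 165], [218, 103]]
[[ 0.5015  0.071 ]
 [ 0.689   0.0681]
 [ 0.696  -0.0302]
 [ 0.4993 -0.0288]]
clamp (array([0.6261, 0.0174]), 160.4, 31.4, np.float64(-0.4677))
clamp (array([0.6243, 0.0185]), 156.8, 30.7, np.float64(-0.4677))
clamp (array([0.6219, 0.0201]), 151.6, 29.7, np.float64(-0.4677))
```

Units first: shifts go in shares of 50 mm and turns go in units of 0.1 rad. So 0.05 m is 1, 0.02 m is 0.4.

```bash
echo '[[1, 1, 0, 0, 0, 0, 0], [1, 1, 0, 0, 0, 0, 0], [1, 1, 0, 0, 0, 0, 0], [1, 1, 0, 0, 0, 0, 0], [1, 0.4, 0, 0, 0, 0, 0]]' | python3 inch.py; python3 - <<'E'
from h import *
import time
d=robot.get_image('wrist');np.save('ims1.npy',d);cv2.imwrite('pics/w1.png',d['frame'])
E
```

```text
time: 0.65
tool_pos: [0.549, 0.2242, 0.2496]
tcp_rot: [-3.14, -0.001, 1.575]
wrist_force: [-0.3, -1.2, -0.6]
grip_width: 0.996
grasp_force: 0.0
```

View pics/w1.png

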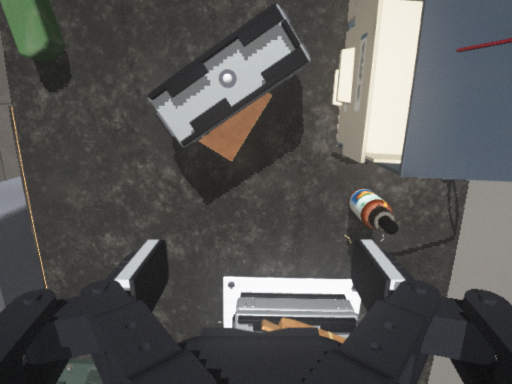

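```bash
python3 - <<'E'
from h import *
d=np.load('ims1.npy',allow_pickle=True).item()
c=np.array([(150,98),(278,6),(308,60),(182,146)],float)
for z in(.054,.074):
    P=onz(d,c,z)[:,:2];print(z,np.linalg.norm(P-np.roll(P,-1,0),axis=1).round(3),P.mean(0).round(4),P.round(3).tolist())
s=np.load('ims0.npy',allow_pickle=True).item()['side'];cv2.imwrite('pics/s1.png',cv2.resize(s['frame'][130:290,160:340],None,fx=4,fy=3.7,interpolation=cv2.INTER_CUBIC))
E
echo '[[1, -1, 0, 0, 0, 0, 0], [1, -1, 0, 0, 0, 0, 0], [1, -1, 0, 0, 0, 0, 0], [1, -1, 0, 0, 0, 0, 0], [1, -1, 0, 0, 0, 0, 0]]' | python3 inch.py;echo '[[1, -1, 0, 0, 0, 0, 0], [1, -1, 0, 0, 0, 0, 0], [1, -1, 0, 0, 0, 0, 0], [1, -1, 0, 0, 0, 0, 0], [1, -0.4, 0, 0, 0, 0, 0]]' | python3 inch.py; python3 - <<'E'
from h import *
d=robot.get_image('wrist');np.save('ims2.npy',d);cv2.imwrite('pics/w2.png',d['frame'])
E
```

```text
0.054 [0.151 0.056 0.152 0.056] [0.5173 0.3184] [[0.439, 0.301], [0.566, 0.384], [0.595, 0.336], [0.469, 0.253]]
0.074 [0.142 0.053 0.142 0.053] [0.5193 0.3166] [[0.446, 0.3], [0.565, 0.378], [0.592, 0.333], [0.474, 0.255]]
time: 1.2
tool_pos: [0.5494, -0.0322, 0.25]
tcp_rot: [-3.141, 0.0, 1.571]
wrist_force: [0.9, -0.4, 0.3]
grip_width: 0.998
grasp_force: 0.0
time: 1.7
tool_pos: [0.5487, -0.2548, 0.2493]
tcp_rot: [-3.14, 0.001, 1.566]
wrist_force: [0.1, 1.3, -0.4]
grip_width: 1.003
grasp_force: 0.0
```

View pics/w2.png

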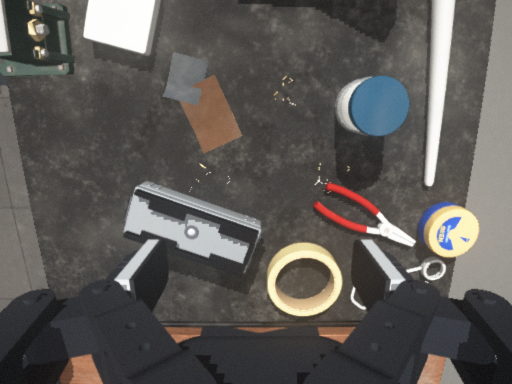

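```bash
python3 - <<'E'
from h import *
d=np.load('ims2.npy',allow_pickle=True).item()
c=np.array([(138,186),(260,228),(244,270),(125,226)],float)
for z in(.054,.074):
    P=onz(d,c,z)[:,:2];print(z,np.linalg.norm(P-np.roll(P,-1,0),axis=1).round(3),P.mean(0).round(4),P.round(3).tolist())
print('catch',onz(d,[(191,231)],.067).round(4),onz(d,[(191,231)],.047).round(4))
d=np.load('ims1.npy',allow_pickle=True).item()
print('catchL',onz(d,[(228,78)],.067).round(4),onz(d,[(228,78)],.047).round(4))
delta([.622,.020,.20],2.674)
E
```

```text
0.054 [0.139 0.055 0.142 0.05 ] [ 0.4738 -0.3167] [[0.418, -0.268], [0.549, -0.317], [0.53, -0.368], [0.398, -0.314]]
0.074 [0.13  0.052 0.133 0.047] [ 0.4786 -0.3086] [[0.427, -0.263], [0.549, -0.309], [0.531, -0.357], [0.408, -0.306]]
catch [[ 0.4752 -0.3145  0.067 ]] [[ 0.4704 -0.3227  0.047 ]]
catchL [[0.519  0.3181 0.067 ]] [[0.5171 0.3199 0.047 ]]
t 1.75 p [ 0.5487 -0.2561  0.2491] rpy [-3.1398e+00  2.2000e-03  1.5643e+00]
d tool [0.2767 0.0716 0.0484]
rotvec [-2.8000e-03  9.0000e-04 -1.1097e+00]
```

View pics/s1.png

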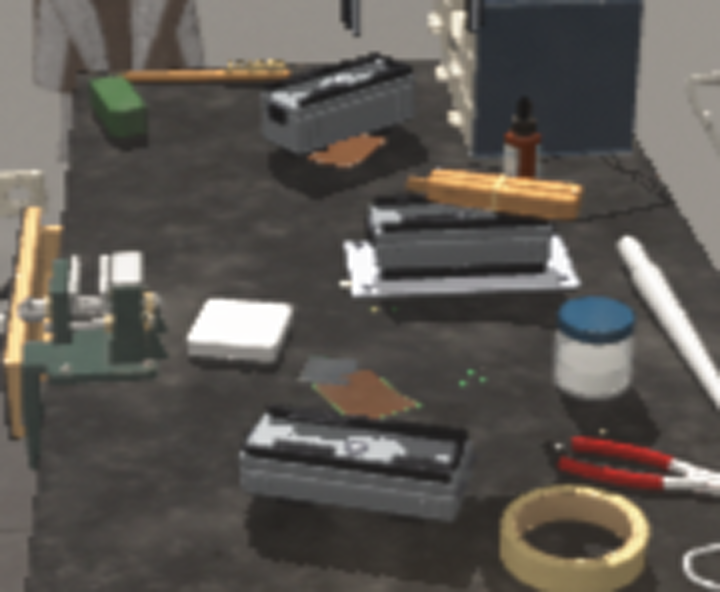

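```bash
echo '[[1, 1, 0.24, 0, 0, 0, 0], [1, 1, 0.24, 0, 0, 0, 0], [1, 1, 0.24, 0, 0, 0, 0], [1, 1, 0.24, 0, 0, 0, 0], [1, 1, 0.24, 0, 0, 0, 0]]' | python3 inch.py >/dev/null;echo '[[1, 0.54, 0.24, 0, 0, 0, -1], [1, 0, 0, 0, 0, 0, -1.5], [1, 0, 0, 0, 0, 0, -1.5], [1, 0, 0, 0, 0, 0, -1.5], [1, 0, 0, 0, 0, 0, -1.5]]' | python3 inch.py>/dev/null; echo '[[1, 0, 0, 0.4, 0, 0, -1.5], [1, 0, 0, 0.4, 0, 0, -1.5], [1, 0, 0, 0.2, 0, 0, -1.1], [1, 0, 0, 0, 0, 0, 0]]' | python3 inch.py
python3 - <<'E'
from h import *
d=robot.get_image('wrist');f=d['frame'];cv2.imwrite('pics/w3.png',f);hsv=cv2.cvtColor(f,cv2.COLOR_BGR2HSV)
cl=((hsv[...,0]>5)&(hsv[...,0]<28)&(hsv[...,1]>90)&(hsv[...,2]>100)).astype(np.uint8)
cl=cv2.morphologyEx(cl,cv2.MORPH_OPEN,np.ones((3,3)))
for z in(.067,.08):print('clamp',rect(d,cl,z))
delta([.622,.020,.08],2.674)
E
```

```text
time: 3.15
tool_pos: [0.6188, 0.021, 0.1976]
tcp_rot: [-3.14, -0.005, 2.681]
wrist_force: [-1.0, 1.1, 0.4]
grip_width: 0.997
grasp_force: 0.0
clamp (array([0.5915, 0.0366]), 82.7, 33.5, np.float64(-0.4356))
clamp (array([0.5899, 0.0373]), 78.5, 31.8, np.float64(-0.4356))
t 3.2 p [0.6195 0.0209 0.1992] rpy [-3.1408e+00 -2.6000e-03  2.6794e+00]
d tool [-0.0029  0.0004  0.1192]
rotvec [-0.0008 -0.0026  0.0054]
```

```bash
echo '[[1, -0.02, 0, 0.8, 0, 0, 0], [1, 0, 0, 0.8, 0, 0, 0], [1, 0, 0, 0.5, 0, 0, 0], [1, 0, 0, 0.28, 0, 0, 0], [1, 0, 0, 0, 0, 0, 0]]' | python3 inch.py; echo '[[0, 0, 0, 0, 0, 0, 0], [0, 0, 0, 0, 0, 0, 0], [0, 0, 0, 0, 0, 0, 0], [0, 0, 0, 0, 0, 0, 0], [0, 0, 0, 0, 0, 0, 0]]' | python3 inch.py 50;echo '[[0, 0, 0, 0, 0, 0, 0], [0, 0, 0, 0, 0, 0, 0], [0, 0, 0, 0, 0, 0, 0]]' | python3 inch.py
```

```text
time: 3.7
tool_pos: [0.6203, 0.0199, 0.0798]
tcp_rot: [-3.14, -0.003, 2.68]
wrist_force: [-0.2, 0.0, 0.1]
grip_width: 0.999
grasp_force: 0.0
time: 4.2
tool_pos: [0.6224, 0.0195, 0.0834]
tcp_rot: [3.14, 0.004, 2.681]
wrist_force: [0.2, 0.1, 4.4]
grip_width: 0.355
grasp_force: 50.7
time: 4.5
tool_pos: [0.6224, 0.0195, 0.0834]
tcp_rot: [3.14, 0.004, 2.681]
wrist_force: [-0.8, -0.3, 5.1]
grip_width: 0.352
grasp_force: 50.7
```

In the tool's units: -0.04 m is -0.8, -0.02 m is -0.4.

```bash
echo '[[0, 0, 0, -0.4, 0, 0, 0], [0, 0, 0, -0.8, 0, 0, 0], [0, 0, 0, -0.8, 0, 0, 0], [0, 0, 0, 0, 0, 0, 0]]' | python3 inch.py; python3 - <<'E'
from h import *
delta([.40,.16,.024])
d=robot.get_image('scene');cv2.imwrite('pics/sc4.png',d['frame'])
E
```

```text
time: 4.9
tool_pos: [0.6245, 0.0195, 0.1891]
tcp_rot: [3.136, 0.012, 2.681]
wrist_force: [0.2, 0.3, 0.8]
grip_width: 0.36
grasp_force: 50.1
t 4.9 p [0.6245 0.0195 0.1891] rpy [3.1363 0.0124 2.6807]
d tool [0.2656 0.0252 0.162 ]
```

```bash
echo '[[0, 1, 0.1, 0, 0, 0, 0], [0, 1, 0.1, 0, 0, 0, 0], [0, 1, 0.1, 0, 0, 0, 0], [0, 1, 0.1, 0, 0, 0, 0], [0, 1, 0.1, 0, 0, 0, 0]]' | python3 inch.py; echo '[[0, 0.3, 0, 0.4, 0, 0, 0], [0, 0, 0, 1, 0, 0, 0], [0, 0, 0, 1, 0, 0, 0], [0, 0, 0, 0, 0, 0, 0]]' | python3 inch.py;python3 - <<'E'
from h import *
delta([.40,.16,.022])
E
```

```text
time: 5.45
tool_pos: [0.4066, 0.153, 0.179]
tcp_rot: [-3.139, -0.003, 2.68]
wrist_force: [0.8, 0.9, -0.6]
grip_width: 0.357
grasp_force: 50.0
time: 5.85
tool_pos: [0.3875, 0.1572, 0.0522]
tcp_rot: [-3.128, -0.016, 2.681]
wrist_force: [-1.7, -0.3, -2.0]
grip_width: 0.359
grasp_force: 50.0
t 5.85 p [0.3875 0.1572 0.0522] rpy [-3.1277 -0.0161  2.6811]
d tool [-0.0104  0.0085  0.03  ]
```

In the tool's units: 0.004 m is 0.08, 0.015 m is 0.3.

```bash
echo '[[0, 0, 0, 0.3, 0, 0, 0], [0, 0, 0, 0.14, 0, 0, 0], [0, 0, 0, 0.08, 0, 0, 0], [0, 0, 0, 0, 0, 0, 0], [0, 0, 0, 0, 0, 0, 0]]' | python3 inch.py
```

```text
time: 6.35
tool_pos: [0.3969, 0.1594, 0.0364]
tcp_rot: [3.14, 0.001, 2.681]
wrist_force: [-0.2, 0.4, -1.0]
grip_width: 0.358
grasp_force: 50.0
```

In the tool's units: 0.007 m is 0.14, 0.005 m is 0.1.

```bash
echo '[[0, 0, 0, 0.14, 0, 0, 0], [0, 0, 0, 0.1, 0, 0, 0], [0, 0, 0, 0.06, 0, 0, 0], [0, 0, 0, 0, 0, 0, 0], [0, 0, 0, 0, 0, 0, 0]]' | python3 inch.py
```

```text
time: 6.85
tool_pos: [0.3959, 0.1592, 0.0204]
tcp_rot: [-3.141, -0.0, 2.681]
wrist_force: [-1.6, 0.2, 2.9]
grip_width: 0.353
grasp_force: 50.4
```

In the tool's units: -0.03 m is -0.6, -0.05 m is -1, -0.15 rad is -1.5.

```bash
echo '[[1, 0, 0, 0, 0, 0, 0], [1, 0, 0, 0, 0, 0, 0], [1, 0, 0, 0, 0, 0, 0], [1, 0, 0, 0, 0, 0, 0]]' | python3 inch.py; echo '[[1, 0, 0, -0.6, 0, 0, 0], [1, 0, 0, -1, 0, 0, 0], [1, 0, 0, -1, 0, 0, 0], [1, 0, 0, -1, 0, 0, -1], [1, 0, 0, -1, 0, 0, -1.5]]' | python3 inch.py;echo '[[1, 0, 0, 0, 0, 0, -1.5], [1, 0, 0, 0, 0, 0, -0.5], [1, 0, 0, 0, 0, 0, 0]]' | python3 inch.py; python3 - <<'E'
from h import *
delta([.66,.02,.26],3.13)
d=robot.get_image('wrist');f=d['frame'];cv2.imwrite('pics/w5.png',f)
E
```

```text
time: 7.25
tool_pos: [0.3961, 0.1592, 0.0203]
tcp_rot: [3.142, 0.0, 2.681]
wrist_force: [-0.0, 0.6, 0.2]
grip_width: 0.994
grasp_force: 0.0
time: 7.75
tool_pos: [0.3957, 0.1591, 0.2524]
tcp_rot: [3.141, 0.001, 2.936]
wrist_force: [1.5, 0.4, -0.5]
grip_width: 0.997
grasp_force: 0.0
time: 8.05
tool_pos: [0.3962, 0.1592, 0.2508]
tcp_rot: [3.141, 0.001, 3.131]
wrist_force: [0.7, -1.0, 0.1]
grip_width: 0.999
grasp_force: 0.0
t 8.05 p [0.3962 0.1592 0.2508] rpy [3.1413e+00 1.1000e-03 3.1306e+00]
d tool [-0.2653 -0.1363 -0.009 ]
rotvec [0.0003 0.0011 0.0006]
```

In the tool's units: -0.044 m is -0.88, -0.0227 m is -0.454.

```bash
echo '[[1, -0.88, -0.454, 0, 0, 0, 0], [1, -0.88, -0.454, 0, 0, 0, 0], [1, -0.88, -0.454, 0, 0, 0, 0], [1, -0.88, -0.454, 0, 0, 0, 0], [1, -0.88, -0.454, 0, 0, 0, 0]]' | python3 inch.py>/dev/null; echo '[[1, -0.88, -0.454, 0, 0, 0, 0], [1, 0, 0, 0, 0, 0, 0], [1, 0, 0, 0, 0, 0, 0], [1, 0, 0, 0, 0, 0, 0]]' | python3 inch.py;python3 - <<'E'
from h import *
d=robot.get_image('wrist');f=d['frame'];cv2.imwrite('pics/w6.png',f);np.save('ims6.npy',d)
E
```

```text
time: 9.0
tool_pos: [0.6579, 0.0207, 0.2502]
tcp_rot: [3.141, -0.001, 3.131]
wrist_force: [-0.1, 0.6, 0.1]
grip_width: 1.001
grasp_force: 0.0
```

View pics/w6.png

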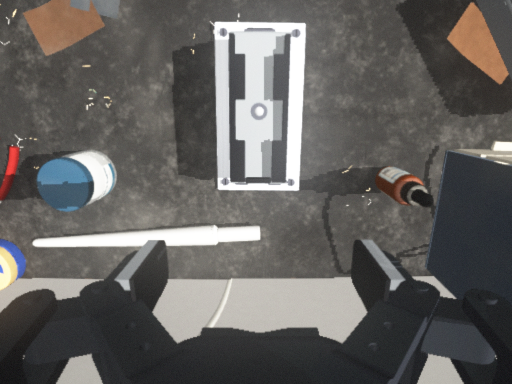

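```bash
python3 - <<'E'
from h import *
d=np.load('ims6.npy',allow_pickle=True).item();f=d['frame'];hsv=cv2.cvtColor(f,cv2.COLOR_BGR2HSV)
pl=box(((hsv[...,2]>150)&(hsv[...,1]<60)).astype(np.uint8),205,315,15,200)
cs=max(cv2.findContours(pl,cv2.RETR_EXTERNAL,cv2.CHAIN_APPROX_NONE)[0],key=cv2.contourArea)
q=cv2.approxPolyDP(cv2.convexHull(cs),5,True).reshape(-1,2);print(q.tolist())
print('plate',rect(d,pl,.004));P=onz(d,q,.004)[:,:2];print(P.round(4),P.mean(0).round(4),np.linalg.norm(P-np.roll(P,-1,0),axis=1))
print('catch',onz(d,[(259,111)],.057).round(4))
g=box(((hsv[...,2]>90)).astype(np.uint8),228,290,25,186)
print([(r,np.nonzero(g[r,240:280])[0][[0,-1]]+240) for r in(40,60,80,95,130,150,170)])
# grey lid floor narrow strips between hooks: centre line
L=[];
for r in(60,70,80,90,150,160,170):
    x=np.nonzero((hsv[r,236:286,2]>90))[0]+236;L.append(((x[0]+x[-1])/2,r))
print(onz(d,L,.063).round(4)[:,:2].tolist())
delta([.519,.317,.15],3.1416+.582)
E
```

```text
[[210, 21], [305, 23], [298, 190], [217, 188]]
plate (array([0.5931, 0.0193]), 191.8, 104.6, np.float64(-0.0117))
[[ 0.4973 -0.0318]
 [ 0.5007  0.072 ]
 [ 0.6895  0.0675]
 [ 0.6858 -0.0324]] [0.5933 0.0188] [0.10387391 0.18892579 0.10000385 0.18846498]
catch [[0.5939 0.0206 0.057 ]]
[(40, array([240, 279])), (60, array([242, 279])), (80, array([244, 279])), (95, array([244, 279])), (130, array([240, 279])), (150, array([244, 279])), (170, array([244, 279]))]
[[0.5471, 0.0254], [0.5561, 0.0263], [0.5651, 0.0262], [0.5743, 0.0261], [0.632, 0.0257], [0.6421, 0.0256], [0.6524, 0.0255]]
t 9.05 p [0.6578 0.021  0.2512] rpy [3.1414e+00 8.0000e-04 3.1314e+00]
d tool [0.1419 0.2946 0.1011]
rotvec [-0.      0.0008 -0.5922]
```

```bash
python3 - <<'E'
from h import *
d=np.load('ims6.npy',allow_pickle=True).item();f=d['frame'];hsv=cv2.cvtColor(f,cv2.COLOR_BGR2HSV)
w=(hsv[...,2]>150)&(hsv[...,1]<60)
def fit(L,z=.004):
    P=onz(d,L,z)[:,:2]; v=cv2.fitLine(np.float32(P*1000),cv2.DIST_HUBER,0,.01,.01).ravel();return v
l=[];r=[]
for y in range(30,184,4):
    x=np.nonzero(w[y,212:232])[0];l.append((x[0]+212-.5,y))
    x=np.nonzero(w[y,286:312])[0];r.append((x[-1]+286+.5,y))
t=[];b=[]
for x in range(232,290,3):
    yy=np.nonzero(w[18:40,x])[0];t.append((x,yy[0]+18-.5))
    yy=np.nonzero(w[175:196,x])[0];b.append((x,yy[-1]+175+.5))
for n,L in zip('lrtb',(l,r,t,b)):
    v=fit(L);a=np.arctan2(v[1],v[0]);print(n,v.round(4),'ang',a.round(4))
E
```

```text
l [ 9.997000e-01 -2.300000e-02  5.959586e+02 -2.982480e+01] ang -0.023
r [ 9.997000e-01 -2.340000e-02  5.965758e+02  7.085560e+01] ang -0.0234
t [1.160000e-02 9.999000e-01 4.987461e+02 2.332120e+01] ang 1.5592
b [1.180000e-02 9.999000e-01 6.896341e+02 2.120750e+01] ang 1.559
```

```bash
echo '[[1, 0.8, 0.4, 0, 0, 0, 0], [1, 0.8, 0.4, 0, 0, 0, 0], [1, 0.6, 0.7, 0, 0, 0, 0], [1, 0.4, 0.9, 0, 0, 0, 0], [1, 0.24, 0.9, 0, 0, 0, 0]]' | python3 inch.py>/dev/null; echo '[[1, 0, 1, 0, 0, 0, 0], [1, 0, 1, 0, 0, 0, 0], [1, 0, 0.6, 0, 0, 0, -1], [1, 0, 0, 0, 0, 0, -1.5], [1, 0, 0, 0, 0, 0, -1.5]]' | python3 inch.py;echo '[[1, 0, 0, 0.4, 0, 0, -1.5], [1, 0, 0, 0.8, 0, 0, -0.42], [1, 0, 0, 0.6, 0, 0, 0], [1, 0, 0, 0, 0, 0, 0], [1, 0, 0, 0, 0, 0, 0]]' | python3 inch.py;python3 - <<'E'
from h import *
d=robot.get_image('wrist');f=d['frame'];cv2.imwrite('pics/w7.png',f);np.save('ims7.npy',d)
d=np.load('ims1.npy',allow_pickle=True).item();g=cv2.GaussianBlur(cv2.cvtColor(d['frame'],cv2.COLOR_BGR2GRAY),(3,3),0)
print(cv2.HoughCircles(g[50:110,195:265],cv2.HOUGH_GRADIENT,1,20,param1=100,param2=10,minRadius=4,maxRadius=12))
delta([.519,.3175,.042],3.1416+.582-2*np.pi)
E
```

```text
time: 10.05
tool_pos: [0.5178, 0.3185, 0.2518]
tcp_rot: [3.142, 0.002, -2.742]
wrist_force: [0.6, -0.4, -0.3]
grip_width: 0.995
grasp_force: 0.0
time: 10.55
tool_pos: [0.5189, 0.317, 0.1618]
tcp_rot: [-3.141, 0.001, -2.56]
wrist_force: [0.2, -0.7, 1.5]
grip_width: 1.002
grasp_force: 0.0
[[[31.5 27.5  4.6]]]
t 10.6 p [0.52   0.3174 0.1633] rpy [-3.141   0.0044 -2.5597]
d tool [0.0013 0.0007 0.1213]
rotvec [-0.0006  0.0044 -0.0001]
```

View pics/w7.png

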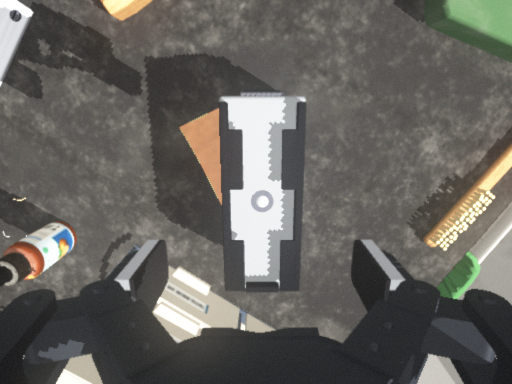

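```bash
python3 - <<'E'
from h import *
d=np.load('ims7.npy',allow_pickle=True).item()
c=onz(d,[(262,201)],.067)[0];l=onz(d,[(262,93)],.061)[0];print(c.round(4),l.round(4),np.linalg.norm(c[:2]-l[:2]),np.arctan2(*(c-l)[1::-1]))
P=onz(d,[(220,98),(306,98),(225,290),(300,290)],.074)[:,:2];print(P.round(4),P.mean(0).round(4))
m=(P[2]+P[3]-P[0]-P[1]);print(np.arctan2(m[1],m[0]),np.linalg.norm(m)/2)
E
```

```text
[0.5177 0.318  0.067 ] [0.4539 0.276  0.061 ] 0.0763915821902144 0.5824460398845479
[[0.4722 0.2549]
 [0.4412 0.302 ]
 [0.5922 0.3326]
 [0.5602 0.3814]] [0.5164 0.3177]
0.5813026194667295 0.1430457791235563
```

```bash
echo '[[1, 0.04, 0, 0.8, 0, 0, 0], [1, 0, 0, 0.8, 0, 0, 0], [1, 0, 0, 0.6, 0, 0, 0], [1, 0, 0, 0.22, 0, 0, 0], [1, 0, 0, 0, 0, 0, 0]]' | python3 inch.py; echo '[[0, 0, 0, 0, 0, 0, 0], [0, 0, 0, 0, 0, 0, 0], [0, 0, 0, 0, 0, 0, 0], [0, 0, 0, 0, 0, 0, 0], [0, 0, 0, 0, 0, 0, 0]]' | python3 inch.py 80
```

```text
time: 11.1
tool_pos: [0.5182, 0.3157, 0.0398]
tcp_rot: [-3.142, 0.0, -2.56]
wrist_force: [0.9, 0.1, 1.3]
grip_width: 1.0
grasp_force: 0.0
time: 11.6
tool_pos: [0.52, 0.3175, 0.0434]
tcp_rot: [3.141, 0.007, -2.56]
wrist_force: [-1.0, 1.8, 6.0]
grip_width: 0.695
grasp_force: 88.1
```

```bash
echo '[[0, 0, 0, -0.4, 0, 0, 0], [0, 0, 0, -0.6, 0, 0, 0], [0, 0, 0, -0.8, 0, 0, 0], [0, 0, 0, -0.6, 0, 0, 0], [0, 0, 0, 0, 0, 0, 0]]' | python3 inch.py; python3 - <<'E'
from h import *
d=robot.get_image('wrist');f=d['frame'];cv2.imwrite('pics/w8.png',f);np.save('ims8.npy',d)
delta([.562,.0212,.16],3.1416-.021-2*np.pi)
E
```

```text
time: 12.1
tool_pos: [0.521, 0.3169, 0.166]
tcp_rot: [-3.14, 0.012, -2.56]
wrist_force: [1.0, 0.9, -4.2]
grip_width: 0.694
grasp_force: 88.0
t 12.15 p [0.5195 0.3161 0.1622] rpy [-3.1404  0.0063 -2.5604]
d tool [ 0.1264 -0.2698  0.0017]
rotvec [0.0007 0.0065 0.6021]
```

View pics/w8.png

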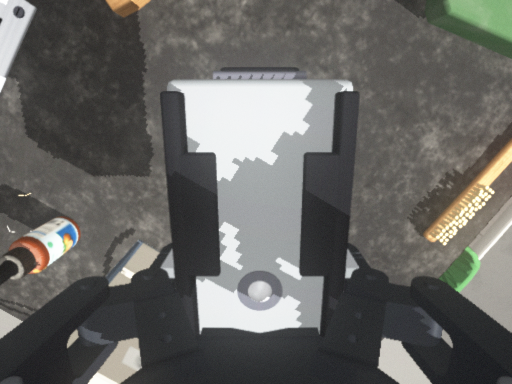

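```bash
echo '[[0, 0, -0.8, 0, 0, 0, 1], [0, 0, -0.8, 0, 0, 0, 1.5], [0, 0, -0.8, 0, 0, 0, 1.5], [0, 0, -0.8, 0, 0, 0, 1.5], [0, 0, -0.8, 0, 0, 0, 0.52]]' | python3 inch.py; python3 - <<'E'
from h import *
from scipy.spatial.transform import Rotation as Ro
d=np.load('ims8.npy',allow_pickle=True).item();p=np.array([.5195,.3161,.1622]);R=Ro.from_euler('xyz',[-3.1404,.0063,-2.5604])
for uv,h in(((260,290),.067),((256,67),.061)): print(R.inv().apply(onz(d,[uv],p[2]+h-.0425)[0]-p).round(4))
delta([.562,.0212,.16],3.1416-.021-2*np.pi)
E
```

```text
time: 12.65
tool_pos: [0.5778, 0.1291, 0.1541]
tcp_rot: [-3.14, -0.007, 3.12]
wrist_force: [1.1, -1.2, -4.2]
grip_width: 0.695
grasp_force: 95.2
[-0.0013 -0.0003 -0.0245]
[ 0.0783 -0.0016 -0.019 ]
t 12.65 p [0.5778 0.1291 0.1541] rpy [-3.1399 -0.0074  3.1199]
d tool [ 0.0135 -0.1082 -0.0056]
rotvec [-0.0017 -0.0074 -0.0007]
```

In the tool's units: 0.0145 m is 0.29, -0.04 m is -0.8.

```bash
echo '[[0, 0.29, -0.8, 0, 0, 0, 0], [0, 0, -0.8, 0, 0, 0, 0], [0, 0, -0.56, 0, 0, 0, 0], [0, 0, 0, 0, 0, 0, 0], [0, 0, 0, 0, 0, 0, 0]]' | python3 inch.py; python3 - <<'E'
from h import *
for i in range(2):
  delta([.561,.0212,.0965],3.1416-.021)
  d=robot.get_image('wrist')
cv2.imwrite('pics/w9.png',d['frame'])
E
```

```text
time: 13.15
tool_pos: [0.5617, 0.0214, 0.1561]
tcp_rot: [3.141, -0.005, 3.119]
wrist_force: [0.6, 0.2, -5.6]
grip_width: 0.692
grasp_force: 95.2
t 13.15 p [0.5617 0.0214 0.1561] rpy [ 3.1407 -0.0055  3.119 ]
d tool [ 0.0004 -0.0002  0.0596]
rotvec [ 0.0009 -0.0055 -0.0016]
t 13.2 p [0.562  0.0221 0.1567] rpy [ 3.1407 -0.0046  3.1204]
d tool [ 0.0007 -0.001   0.0602]
rotvec [ 0.0009 -0.0046 -0.0002]
```

```bash
echo '[[0, 0, 0, 0.4, 0, 0, 0], [0, 0, 0, 0.4, 0, 0, 0], [0, 0, 0, 0.2, 0, 0, 0], [0, 0, 0, 0, 0, 0, 0], [0, 0, 0, 0, 0, 0, 0]]' | python3 inch.py;echo '[[0, 0, 0, 0.06, 0, 0, 0], [0, 0, 0, 0.06, 0, 0, 0], [0, 0, 0, 0.04, 0, 0, 0], [0, 0, 0, 0, 0, 0, 0], [0, 0, 0, 0, 0, 0, 0]]' | python3 inch.py
```

```text
time: 13.75
tool_pos: [0.5635, 0.0225, 0.1096]
tcp_rot: [3.141, 0.0, 3.122]
wrist_force: [0.4, 0.6, -5.4]
grip_width: 0.693
grasp_force: 95.0
time: 14.25
tool_pos: [0.5633, 0.0218, 0.1014]
tcp_rot: [-3.142, 0.0, 3.121]
wrist_force: [-0.8, -0.5, -4.8]
grip_width: 0.692
grasp_force: 95.0
```

In the tool's units: 0.003 m is 0.06, 0.002 m is 0.04.

```bash
echo '[[0, 0, 0, 0.06, 0, 0, 0], [0, 0, 0, 0.04, 0, 0, 0], [0, 0, 0, 0.02, 0, 0, 0], [0, 0, 0, 0, 0, 0, 0]]' | python3 inch.py
```

```text
time: 14.65
tool_pos: [0.5636, 0.0218, 0.0974]
tcp_rot: [-3.141, 0.002, 3.121]
wrist_force: [-4.6, 0.4, 4.9]
grip_width: 0.695
grasp_force: 96.1
```

In the tool's units: -0.05 m is -1, -0.03 m is -0.6.

```bash
echo '[[1, 0, 0, 0, 0, 0, 0], [1, 0, 0, 0, 0, 0, 0], [1, 0, 0, 0, 0, 0, 0], [1, 0, 0, 0, 0, 0, 0]]' | python3 inch.py;echo '[[1, 0, 0, -0.6, 0, 0, 0], [1, 0, 0, -1, 0, 0, 0], [1, 0, 0, -0.4, 0, 0, 0], [1, 0, 0, 0, 0, 0, 0], [1, 0, 0, 0, 0, 0, 0]]' | python3 inch.py; python3 - <<'E'
from h import *
d=robot.get_image('wrist');f=d['frame'];cv2.imwrite('pics/w10.png',f);np.save('ims10.npy',d)
s=robot.get_image('side');np.save('s10.npy',s)
c=cv2.resize(s['frame'][140:240,220:340],(480,384),interpolation=cv2.INTER_CUBIC)
cv2.imwrite('pics/c10.png',np.hstack([cv2.resize(f[:,100:400],(300,384)),c]))
E
```

```text
time: 15.05
tool_pos: [0.5635, 0.0219, 0.0953]
tcp_rot: [3.142, 0.0, 3.121]
wrist_force: [-0.4, -0.5, 0.1]
grip_width: 1.005
grasp_force: 0.0
time: 15.55
tool_pos: [0.5633, 0.0219, 0.1952]
tcp_rot: [-3.142, 0.0, 3.121]
wrist_force: [-0.1, 0.3, -0.7]
grip_width: 1.004
grasp_force: 0.0
```

View pics/c10.png

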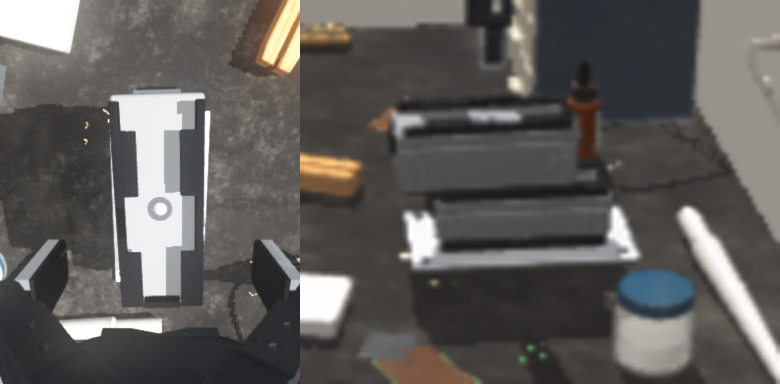

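```bash
cat >>h.py <<'E'
B=np.array([.594,.0205]);BY=-.021
def inbase(P):
    c,s=np.cos(BY),np.sin(BY);q=np.atleast_2d(P)[:,:2]-B;return np.round(q@np.array([[c,-s],[s,c]])*1000,1)
E
python3 - <<'E'
from h import *
d=np.load('ims10.npy',allow_pickle=True).item()
print('catch',inbase(onz(d,[(260,209)],.121)),'latch',inbase(onz(d,[(257,90)],.115)),'lid',inbase(onz(d,[(209,96),(310,94),(220,305),(304,303)],.128)))
delta([.594-.079-.032-.035,.0205+.002,.122],3.1416-.021)
E
```

```text
catch [[-31.6   0.7]] latch [[-108.3   -1.2]] lid [[-104.3  -29.5]
 [-105.4   30.3]
 [  38.4  -28. ]
 [  36.7   32.1]]
t 15.65 p [0.5623 0.0219 0.1931] rpy [ 3.1414 -0.0038  3.1208]
d tool [ 0.114  -0.0018  0.0715]
rotvec [ 0.0002 -0.0038  0.0002]
```

```bash
echo '[[0, 0.8, 0, 0, 0, 0, 0], [0, 0.8, 0, 0, 0, 0, 0], [0, 0.68, 0, 0, 0, 0, 0], [0, 0, 0, 0.8, 0, 0, 0], [0, 0, 0, 0.7, 0, 0, 0]]' | python3 inch.py 60;echo '[[0, 0, 0, 0, 0, 0, 0], [0, 0, 0, 0, 0, 0, 0], [0, 0, 0, 0, 0, 0, 0]]' | python3 inch.py
```

```text
time: 16.15
tool_pos: [0.4481, 0.0243, 0.1187]
tcp_rot: [-3.142, 0.001, 3.121]
wrist_force: [0.2, -0.3, -1.6]
grip_width: 0.145
grasp_force: 0.0
time: 16.45
tool_pos: [0.4505, 0.0242, 0.1217]
tcp_rot: [-3.141, 0.002, 3.121]
wrist_force: [-0.6, 0.5, 0.1]
grip_width: 0.001
grasp_force: 0.0
```

Now push: contact expected at TCP x ≈ 0.472, home at ≈ 0.504.

```bash
echo '[[0, -0.24, 0, 0.04, 0, 0, 0], [0, -0.16, 0, 0, 0, 0, 0], [0, -0.16, 0, 0, 0, 0, 0], [0, -0.16, 0, 0, 0, 0, 0], [0, 0, 0, 0, 0, 0, 0]]' | python3 inch.py;echo '[[0, -0.12, 0, 0, 0, 0, 0], [0, -0.12, 0, 0, 0, 0, 0], [0, -0.06, 0, 0, 0, 0, 0], [0, 0, 0, 0, 0, 0, 0]]' | python3 inch.py
```

```text
time: 16.95
tool_pos: [0.4861, 0.0235, 0.119]
tcp_rot: [3.141, -0.001, 3.121]
wrist_force: [-1.4, 0.4, 2.3]
grip_width: 0.0
grasp_force: 1.1
time: 17.35
tool_pos: [0.5002, 0.0233, 0.1187]
tcp_rot: [3.141, -0.002, 3.121]
wrist_force: [-4.7, 0.5, 3.9]
grip_width: -0.002
grasp_force: 2.4
```

In the tool's units: -0.002 m is -0.04, -0.001 m is -0.02.

```bash
echo '[[0, -0.04, 0, 0, 0, 0, 0], [0, -0.02, 0, 0, 0, 0, 0], [0, -0.02, 0, 0, 0, 0, 0], [0, 0, 0, 0, 0, 0, 0]]' | python3 inch.py; echo '[[0, -0.02, 0, 0, 0, 0, 0], [0, -0.02, 0, 0, 0, 0, 0], [0, 0, 0, 0, 0, 0, 0]]' | python3 inch.py
```

```text
time: 17.75
tool_pos: [0.5032, 0.0232, 0.1186]
tcp_rot: [3.141, -0.003, 3.121]
wrist_force: [-7.6, 0.6, 5.8]
grip_width: 0.0
grasp_force: 3.6
time: 18.05
tool_pos: [0.505, 0.0232, 0.1186]
tcp_rot: [3.141, -0.004, 3.121]
wrist_force: [-8.1, -0.3, 5.6]
grip_width: -0.004
grasp_force: 3.9
```

Units first: shifts go in shares of 50 mm and turns go in units of 0.1 rad. So -0.001 m is -0.02.

```bash
echo '[[0, -0.02, 0, 0, 0, 0, 0], [0, -0.02, 0, 0, 0, 0, 0], [0, 0, 0, 0, 0, 0, 0]]' | python3 inch.py; echo '[[0, -0.02, 0, 0, 0, 0, 0], [0, -0.02, 0, 0, 0, 0, 0], [0, 0, 0, 0, 0, 0, 0]]' | python3 inch.py
```

```text
time: 18.35
tool_pos: [0.5051, 0.0232, 0.1186]
tcp_rot: [-3.142, -0.009, 3.121]
wrist_force: [-12.8, 0.6, 9.0]
grip_width: -0.001
grasp_force: 6.9
time: 18.65
tool_pos: [0.5052, 0.0232, 0.1187]
tcp_rot: [-3.141, -0.014, 3.121]
wrist_force: [-18.6, -0.6, 13.9]
grip_width: 0.001
grasp_force: 9.8
```

```bash
echo '[[0, 0.4, 0, 0, 0, 0, 0], [0, 0.4, 0, -0.6, 0, 0, 0], [0, 0, 0, -1, 0, 0, 0], [0, 0, 0, -1, 0, 0, 0], [1, -1, 0, -0.4, 0, 0, 0]]' | python3 inch.py>/dev/null; echo '[[1, -1, 0, 0, 0, 0, 0], [1, -1, 0, 0, 0, 0, 0], [1, -0.4, 0, 0, 0, 0, 0], [1, 0, 0, 0, 0, 0, 0], [1, 0, 0, 0, 0, 0, 0]]' | python3 inch.py; python3 - <<'E'
from h import *
d=robot.get_image('wrist');np.save('ims11.npy',d);g=cv2.GaussianBlur(cv2.cvtColor(d['frame'],cv2.COLOR_BGR2GRAY),(3,3),0)
q=proj(d,[[*B,.121]])[0];print(q);x,y=q.astype(int)
c=cv2.HoughCircles(g[y-40:y+40,x-40:x+40],cv2.HOUGH_GRADIENT,1,20,param1=100,param2=10,minRadius=4,maxRadius=14);print(c)
if c is not None:
  for k in c[0]: print(inbase(onz(d,[k[:2]+[x-40,y-40]],.121)))
delta([.47+.06,-.319-.02,.25],3.1416-.37)
E
```

```text
time: 19.65
tool_pos: [0.637, 0.0203, 0.2662]
tcp_rot: [3.142, -0.001, 3.121]
wrist_force: [-0.6, 0.7, 0.3]
grip_width: 0.991
grasp_force: 0.0
[259.12206464 136.5423849 ]
[[[39.5 41.5  5.5]]]
[[ 0.8 -0.5]]
t 19.7 p [0.6365 0.0204 0.2669] rpy [-3.1416e+00  2.0000e-04  3.1208e+00]
d tool [ 0.099  -0.3615  0.0169]
rotvec [0.000e+00 2.000e-04 3.492e-01]
```

In the tool's units: 0.0124 m is 0.248, -0.045 m is -0.9.

```bash
echo '[[1, 0.248, -0.9, 0, 0, 0, 0], [1, 0.248, -0.9, 0, 0, 0, 0], [1, 0.248, -0.9, 0, 0, 0, 0], [1, 0.248, -0.9, 0, 0, 0, 0], [1, 0.248, -0.9, 0, 0, 0, 0]]' | python3 inch.py>/dev/null; echo '[[1, 0.248, -0.9, 0, 0, 0, 0], [1, 0.248, -0.9, 0, 0, 0, 0], [1, 0.248, -0.9, 0.34, 0, 0, 1], [1, 0, 0, 0.4, 0, 0, 1.5], [1, 0, 0, 0.4, 0, 0, 1]]' | python3 inch.py; echo '[[1, 0, 0, 0, 0, 0, 0], [1, 0, 0, 0, 0, 0, 0], [1, 0, 0, 0, 0, 0, 0]]' | python3 inch.py; python3 - <<'E'
from h import *
d=robot.get_image('wrist');np.save('ims12.npy',d);f=d['frame'];cv2.imwrite('pics/w12.png',f)
g=cv2.GaussianBlur(cv2.cvtColor(f,cv2.COLOR_BGR2GRAY),(3,3),0)
q=proj(d,[[.472,-.319,.047]])[0];print(q);x,y=q.astype(int)
c=cv2.HoughCircles(g[y-35:y+35,x-35:x+35],cv2.HOUGH_GRADIENT,1,20,param1=100,param2=10,minRadius=4,maxRadius=14);print(c)
for k in c[0]: print(onz(d,[k[:2]+[x-35,y-35]],.047).round(4))
# coarse look at brightness across the lid
v=cv2.cvtColor(f,cv2.COLOR_BGR2HSV)[...,2]
print(v[max(0,y-130):y+110:8,x-60:x+64:4])
E
```

```text
time: 20.7
tool_pos: [0.5284, -0.3389, 0.2107]
tcp_rot: [-3.141, 0.003, 2.763]
wrist_force: [0.5, 0.5, -0.1]
grip_width: 1.0
grasp_force: 0.0
time: 21.0
tool_pos: [0.5305, -0.3373, 0.2123]
tcp_rot: [-3.141, 0.004, 2.773]
wrist_force: [-0.5, 0.0, 0.0]
grip_width: 1.001
grasp_force: 0.0
[255.61008403 113.42276836]
[[[29.5 35.5  9.1]]]
[[ 0.4701 -0.3242  0.047 ]]
[[113 127 116 109  93  97 100  95  91  87  93 102 111 106  95  91 102 103
   99  99 100  93  87  89  84  88  89  88 105 103  93]
 [114 116 107 105 108  95  99 106  93  99  91  93  94  91  96 100 108  95
   91  86  88  91  90  88  87  88 104 103  87  81  83]
 [119 115 112 113 101  99  99 102 104 112 117 106 106  96  94  95  96  89
   93  91  87  85  89  87  94  93  92 101  82  86  74]
 [118 119 115 115 109 117 107 106 119 148 163 165 168 166 167 168 166 168
   99  96 101  96  86  90  88  87  88  80  87  86  93]
 [121 121 124 125 125  66  67 240 240 239 240 239 239 240 238 239 239 240
  240 232 135  69  94  90  88  89  87  90  91  92  89]
 [113 114 131 124 115  67  68 238 239 239 239 239 239 239 240 240 240 239
  162 163 132  73 
[... 2175 characters left out ...]
   68  70  69  66 101  95  95 101  96  91 100  93  92]
 [ 63  64  65  67  68  72  70  74  70  74  83 235 237 233 233 173 151 149
   68  71  69  65 104  93  95  93  89  92  91  91  89]
 [ 66  65  67  67  71  72  75 127 119 127 125  82  80  78  72  77  72  88
  114 129 140 121 118 101 108 109  96  94  94  98  91]
 [ 82  79  79  74  75  78 111 123 123 117 110 103 107 112 106 103 114 109
   98 106 107  94  87  90  88 101 101 105 100  95  95]
 [125 128 116 103 108 117 124 115 113 110 112 111 109 111 108 104 106 104
  104 106 102 122  99  95 101  92  89  92  94  93  94]
 [111 113 121 190 201 220 231 237 236 240 241 243 247 247 139 108 107 108
  113 108 115  95  99 111  91  97  92  97 102  98  93]]
```

```bash
python3 - <<'E'
from h import *
d=np.load('ims12.npy',allow_pickle=True).item();v=cv2.cvtColor(d['frame'],cv2.COLOR_BGR2HSV)[...,2].astype(int)
# hooks: inner-edge pairs by row (dark->grey) in the narrow strips
for y in (60,80,100,160,172,184): 
    r=v[y,205:290];print(y,[i+205 for i in range(1,85) if (r[i]>130)!=(r[i-1]>130)])
print(v[14:36,248],v[184:196,248])
c=onz(d,[(249.5,113.5)],.047)[0];l=onz(d,[(248,22)],.041)[0]
print(l,np.linalg.norm((c-l)[:2]),np.arctan2(*(c-l)[1::-1]))
delta([c[0],c[1],.036])
E
```

```text
60 [233, 264]
80 [233, 264]
100 [234, 265]
160 [236, 265]
172 [236, 265]
184 [236, 265]
[ 95  97  97  92  92  89  95  87  78 122 163 177 215 234 238 239 240 239
 239 240 239 239] [234 192  86  68  70  75  75  75  81  84 103 113]
[ 0.39714733 -0.29694439  0.041     ] 0.07783537446711965 -0.3575626433516268
t 21.05 p [ 0.5307 -0.3374  0.2124] rpy [-3.1405  0.0039  2.7727]
d tool [ 0.062  -0.0094  0.1761]
```

In the tool's units: 0.04 m is 0.8, 0.035 m is 0.7, -0.013 rad is -0.13.

```bash
echo '[[1, 0.7, -0.1, 0, 0, 0, -0.13], [1, 0.52, -0.09, 0, 0, 0, 0], [1, 0, 0, 0.8, 0, 0, 0], [1, 0, 0, 0.8, 0, 0, 0], [1, 0, 0, 0.8, 0, 0, 0]]' | python3 inch.py; echo '[[1, 0, 0, 0.4, 0, 0, 0], [1, 0, 0, 0, 0, 0, 0], [1, 0, 0, 0, 0, 0, 0]]' | python3 inch.py; python3 - <<'E'
from h import *
delta([.4705,-.3243,.036],3.1416-.356)
E
```

```text
time: 21.55
tool_pos: [0.4706, -0.325, 0.0911]
tcp_rot: [-3.14, 0.005, 2.785]
wrist_force: [-0.2, -0.7, -0.4]
grip_width: 1.001
grasp_force: 0.0
time: 21.85
tool_pos: [0.4706, -0.325, 0.0714]
tcp_rot: [-3.141, 0.002, 2.785]
wrist_force: [0.1, -0.6, 0.9]
grip_width: 1.003
grasp_force: 0.0
t 21.85 p [ 0.4706 -0.325   0.0714] rpy [-3.1408e+00  2.2000e-03  2.7848e+00]
d tool [0.0004 0.0006 0.0354]
rotvec [-0.0008  0.0022 -0.0008]
```

In the tool's units: 0.02 m is 0.4, 0.015 m is 0.3.

```bash
echo '[[1, 0, 0, 0.4, 0, 0, 0], [1, 0, 0, 0.3, 0, 0, 0], [1, 0, 0, 0, 0, 0, 0], [0, 0, 0, 0, 0, 0, 0], [0, 0, 0, 0, 0, 0, 0]]' | python3 inch.py 80; echo '[[0, 0, 0, 0, 0, 0, 0], [0, 0, 0, 0, 0, 0, 0], [0, 0, 0, 0, 0, 0, 0]]' | python3 inch.py; echo '[[0, 0, 0, -0.6, 0, 0, 0], [0, 0, 0, -1, 0, 0, 0], [0, 0, 0, -1, 0, 0, 0], [0, 0, 0, -1, 0, 0, 0], [0, 0, 0, -0.4, 0, 0, 0]]' | python3 inch.py;echo '[[0, 0, 0, 0, 0, 0, 1], [0, 0, 0, 0, 0, 0, 0], [0, 0, 0, 0, 0, 0, 0]]' | python3 inch.py; python3 - <<'E'
from h import *
from scipy.spatial.transform import Rotation as Ro
delta([.562,.0212,.21],3.1416-.021)
d=robot.get_image('wrist');np.save('ims13.npy',d);f=d['frame'];cv2.imwrite('pics/w13.png',f)
o=robot.get_obs();p=o['tool_pos'];R=Ro.from_euler('xyz',o['tcp_rot'])
g=cv2.GaussianBlur(cv2.cvtColor(f,cv2.COLOR_BGR2GRAY),(3,3),0)
X=p+R.apply([0,0,-.011]);q=proj(d,[X])[0];print(q);x,y=q.astype(int)
c=cv2.HoughCircles(g[y-40:y+40,x-40:x+40],cv2.HOUGH_GRADIENT,1,20,param1=100,param2=12,minRadius=4,maxRadius=26);print(c)
if c is not None:
  for k in c[0]: print(R.inv().apply(onz(d,[k[:2]+[x-40,y-40]],X[2])[0]-p).round(4))
l=proj(d,[p+R.apply([.079,0,-.005])])[0];print('latch expected',l);v=g[:,int(l[0])];print(int(l[1])-20,v[int(l[1])-20:int(l[1])+24])
E
```

```text
time: 22.35
tool_pos: [0.4706, -0.3249, 0.0365]
tcp_rot: [3.142, 0.002, 2.784]
wrist_force: [-3.4, -1.3, 46.7]
grip_width: 0.692
grasp_force: 48.9
time: 22.65
tool_pos: [0.4708, -0.3254, 0.0368]
tcp_rot: [-3.141, 0.004, 2.784]
wrist_force: [0.4, 0.9, 5.9]
grip_width: 0.686
grasp_force: 89.9
time: 23.15
tool_pos: [0.4707, -0.3256, 0.2406]
tcp_rot: [-3.139, 0.008, 2.784]
wrist_force: [0.3, -0.9, -2.9]
grip_width: 0.682
grasp_force: 89.3
time: 23.45
tool_pos: [0.4689, -0.3241, 0.2329]
tcp_rot: [3.141, -0.004, 2.686]
wrist_force: [0.0, -0.8, -3.9]
grip_width: 0.686
grasp_force: 89.1
t 23.45 p [ 0.4689 -0.3241  0.2329] rpy [ 3.1407 -0.0037  2.6856]
d tool [0.0684 0.351  0.0234]
rotvec [ 0.0016 -0.0034 -0.435 ]
[260.24461728 276.23982041]
[[[40.5 36.5 10. ]]]
[ 0.0017  0.0001 -0.011 ]
latch expected [260.18654681  72.3895111 ]
52 [ 78  80  81  82  83  83  81  81  82  81  80  80  81  84  90  94  96  98
  95  84  71  62  63  76 104 131 142 144 139 132 135 158 190 208 213 215
 217 219 219 219 220 220 219 219]
```

```bash
echo '[[0, 0, 0.6, 0, 0, 0, -1], [0, 0, 0.8, 0, 0, 0, -1.5], [0, 0, 0.8, 0, 0, 0, -1.5], [0, 0, 0.8, 0, 0, 0, -0.35], [0, 0, 0.8, 0, 0, 0, 0]]' | python3 inch.py;python3 - <<'E'
from h import *
delta([.5645,.0211,.21],3.1416-.021)
E
```

```text
time: 24.0
tool_pos: [0.508, -0.1395, 0.2331]
tcp_rot: [3.14, -0.003, 3.121]
wrist_force: [1.5, 0.6, -3.1]
grip_width: 0.685
grasp_force: 89.0
t 24.0 p [ 0.508  -0.1395  0.2331] rpy [ 3.1404e+00 -2.8000e-03  3.1205e+00]
d tool [-0.0532  0.1617  0.0231]
rotvec [ 0.0012 -0.0028 -0.0001]
```

```bash
echo '[[0, -0.26, 0.8, 0, 0, 0, 0], [0, -0.26, 0.8, 0, 0, 0, 0], [0, -0.26, 0.8, 0, 0, 0, 0], [0, -0.26, 0.7, 0, 0, 0, 0], [0, 0, 0.08, 0.4, 0, 0, 0]]' | python3 inch.py;echo '[[0, 0, 0, 0, 0, 0, 0], [0, 0, 0, 0, 0, 0, 0]]' | python3 inch.py;python3 - <<'E'
from h import *
delta([.5645,.0211,.156],3.1416-.021)
robot.get_image('wrist')
delta([.5645,.0211,.156],3.1416-.021)
E
```

```text
time: 24.5
tool_pos: [0.5662, 0.0209, 0.2164]
tcp_rot: [3.139, 0.005, 3.125]
wrist_force: [0.2, -0.7, -3.3]
grip_width: 0.685
grasp_force: 89.0
time: 24.7
tool_pos: [0.5631, 0.0164, 0.2132]
tcp_rot: [-3.141, -0.004, 3.119]
wrist_force: [0.1, -0.3, -3.6]
grip_width: 0.689
grasp_force: 88.9
t 24.7 p [0.5631 0.0164 0.2132] rpy [-3.1412 -0.004   3.1195]
d tool [-0.0015  0.0048  0.0572]
rotvec [-0.0004 -0.004  -0.0011]
t 24.75 p [0.5636 0.0159 0.2144] rpy [-3.1412e+00 -1.6000e-03  3.1184e+00]
d tool [-0.0008  0.0052  0.0584]
rotvec [-0.0004 -0.0016 -0.0022]
```

```bash
echo '[[0, -0.02, 0.1, 0.4, 0, 0, 0], [0, 0, 0, 0.4, 0, 0, 0], [0, 0, 0, 0.08, 0, 0, 0], [0, 0, 0, 0, 0, 0, 0], [0, 0, 0, 0, 0, 0, 0]]' | python3 inch.py;echo '[[0, 0, 0, 0, 0, 0, 0], [0, 0, 0, 0, 0, 0, 0]]' | python3 inch.py;python3 - <<'E'
from h import *
delta([.5645,.0211,.156],3.1416-.021)
E
```

```text
time: 25.25
tool_pos: [0.5658, 0.0209, 0.1724]
tcp_rot: [-3.141, 0.002, 3.118]
wrist_force: [-0.1, -0.7, -2.7]
grip_width: 0.688
grasp_force: 89.0
time: 25.45
tool_pos: [0.5657, 0.0214, 0.1723]
tcp_rot: [-3.141, 0.002, 3.119]
wrist_force: [-0.1, -0.5, -3.4]
grip_width: 0.688
grasp_force: 89.0
t 25.45 p [0.5657 0.0214 0.1723] rpy [-3.1415e+00  2.4000e-03  3.1186e+00]
d tool [ 0.0013 -0.0004  0.0163]
rotvec [-0.0001  0.0024 -0.002 ]
```

```bash
echo '[[0, 0.02, 0, 0.08, 0, 0, 0], [0, 0, 0, 0.08, 0, 0, 0], [0, 0, 0, 0.06, 0, 0, 0], [0, 0, 0, 0, 0, 0, 0], [0, 0, 0, 0, 0, 0, 0]]' | python3 inch.py;echo '[[0, 0, 0, 0.04, 0, 0, 0], [0, 0, 0, 0.04, 0, 0, 0], [0, 0, 0, 0, 0, 0, 0]]' | python3 inch.py
```

```text
time: 25.95
tool_pos: [0.564, 0.0216, 0.1596]
tcp_rot: [3.142, -0.0, 3.119]
wrist_force: [0.3, 0.1, -2.8]
grip_width: 0.685
grasp_force: 89.0
time: 26.25
tool_pos: [0.5643, 0.0216, 0.156]
tcp_rot: [3.142, 0.001, 3.119]
wrist_force: [-0.2, 0.4, -3.2]
grip_width: 0.681
grasp_force: 89.4
```

In the tool's units: 0.0015 m is 0.03, 0.001 m is 0.02.

```bash
echo '[[0, 0, 0, 0.03, 0, 0, 0], [0, 0, 0, 0.02, 0, 0, 0], [0, 0, 0, 0, 0, 0, 0]]' | python3 inch.py
```

```text
time: 26.55
tool_pos: [0.5644, 0.0216, 0.1558]
tcp_rot: [-3.142, 0.002, 3.119]
wrist_force: [-2.8, 0.3, 6.2]
grip_width: 0.68
grasp_force: 90.3
```

Seated. Release, rise and check numerically.

In the tool's units: -0.05 m is -1, -0.03 m is -0.6.

```bash
echo '[[1, 0, 0, 0, 0, 0, 0], [1, 0, 0, 0, 0, 0, 0], [1, 0, 0, 0, 0, 0, 0], [1, 0, 0, 0, 0, 0, 0]]' | python3 inch.py;echo '[[1, 0, 0, -0.6, 0, 0, 0], [1, 0, 0, -1, 0, 0, 0], [1, 0, 0, -0.6, 0, 0, 0], [1, 0, 0, 0, 0, 0, 0], [1, 0, 0, 0, 0, 0, 0]]' | python3 inch.py; python3 - <<'E'
from h import *
d=robot.get_image('wrist');f=d['frame'];np.save('ims14.npy',d);cv2.imwrite('pics/w14.png',f)
g=cv2.GaussianBlur(cv2.cvtColor(f,cv2.COLOR_BGR2GRAY),(3,3),0)
q=proj(d,[[.563,.0211,.166]])[0];print(q);x,y=q.astype(int)
c=cv2.HoughCircles(g[y-35:y+35,x-35:x+35],cv2.HOUGH_GRADIENT,1,20,param1=100,param2=10,minRadius=4,maxRadius=16);print(c)
if c is not None:
  for k in c[0]: print(inbase(onz(d,[k[:2]+[x-35,y-35]],.166)))
v=g.astype(int);p=proj(d,[[.594-.060,.0225,.173],[.594+.012,.0205,.173]]).astype(int)
for a in p: print(a,[i for i in range(200,320) if (v[a[1],i]>110)!=(v[a[1],i-1]>110)])
delta([.594-.079-.030-.037,.0228,.165],3.1416-.021)
E
```

```text
time: 26.95
tool_pos: [0.5642, 0.0216, 0.1532]
tcp_rot: [-3.142, -0.0, 3.119]
wrist_force: [-0.2, -0.4, 0.6]
grip_width: 1.0
grasp_force: 0.0
time: 27.45
tool_pos: [0.5645, 0.0216, 0.2641]
tcp_rot: [-3.142, 0.002, 3.119]
wrist_force: [-0.4, -0.6, -0.8]
grip_width: 0.999
grasp_force: 0.0
[259.32261605 198.0756473 ]
[[[35.5 35.5 10.3]]]
[[-30.7   0.1]]
[260 161] [240, 279, 307, 311]
[259 254] [220, 221, 242, 277]
t 27.5 p [0.5638 0.0216 0.2623] rpy [ 3.1415e+00 -1.5000e-03  3.1188e+00]
d tool [ 0.1157 -0.0015  0.0975]
rotvec [ 0.0001 -0.0015 -0.0018]
```

In the tool's units: 0.05 m is 1, 0.04 m is 0.8.

```bash
echo '[[0, 0.8, 0, 0, 0, 0, 0], [0, 0.8, 0, 0, 0, 0, 0], [0, 0.72, -0.02, 0, 0, 0, 0], [0, 0, 0, 1, 0, 0, 0], [0, 0, 0, 1, 0, 0, 0]]' | python3 inch.py 60;echo '[[0, 0, 0, 0, 0, 0, 0], [0, 0, 0, 0, 0, 0, 0], [0, 0, 0, 0, 0, 0, 0]]' | python3 inch.py
```

```text
time: 28.0
tool_pos: [0.4476, 0.0233, 0.1623]
tcp_rot: [-3.141, 0.003, 3.119]
wrist_force: [0.7, -0.1, -1.2]
grip_width: 0.143
grasp_force: 0.0
time: 28.3
tool_pos: [0.4505, 0.0231, 0.1666]
tcp_rot: [-3.141, 0.006, 3.119]
wrist_force: [0.2, -0.3, 0.0]
grip_width: -0.002
grasp_force: 0.0
```

In the tool's units: -0.012 m is -0.24, -0.008 m is -0.16.

```bash
echo '[[0, -0.24, 0, 0.04, 0, 0, 0], [0, -0.16, 0, 0, 0, 0, 0], [0, -0.16, 0, 0, 0, 0, 0], [0, -0.16, 0, 0, 0, 0, 0], [0, 0, 0, 0, 0, 0, 0]]' | python3 inch.py;echo '[[0, -0.12, 0, 0, 0, 0, 0], [0, -0.12, 0, 0, 0, 0, 0], [0, -0.06, 0, 0, 0, 0, 0], [0, 0, 0, 0, 0, 0, 0]]' | python3 inch.py
```

```text
time: 28.8
tool_pos: [0.4857, 0.0223, 0.162]
tcp_rot: [-3.142, 0.001, 3.119]
wrist_force: [1.4, -0.4, 0.3]
grip_width: -0.0
grasp_force: 0.0
time: 29.2
tool_pos: [0.4995, 0.0221, 0.1616]
tcp_rot: [3.142, 0.0, 3.119]
wrist_force: [-2.5, -0.2, 1.9]
grip_width: -0.002
grasp_force: 1.1
```

```bash
echo '[[0, -0.04, 0, 0, 0, 0, 0], [0, -0.02, 0, 0, 0, 0, 0], [0, -0.02, 0, 0, 0, 0, 0], [0, 0, 0, 0, 0, 0, 0]]' | python3 inch.py; echo '[[0, -0.02, 0, 0, 0, 0, 0], [0, -0.02, 0, 0, 0, 0, 0], [0, 0, 0, 0, 0, 0, 0]]' | python3 inch.py
```

```text
time: 29.6
tool_pos: [0.5029, 0.022, 0.1615]
tcp_rot: [3.142, -0.0, 3.119]
wrist_force: [-3.8, 0.3, 4.6]
grip_width: 0.0
grasp_force: 2.5
time: 29.9
tool_pos: [0.505, 0.022, 0.1615]
tcp_rot: [-3.142, -0.0, 3.119]
wrist_force: [-5.2, -0.3, 4.0]
grip_width: -0.001
grasp_force: 2.5
```

In the tool's units: -0.001 m is -0.02.

```bash
echo '[[0, -0.02, 0, 0, 0, 0, 0], [0, -0.02, 0, 0, 0, 0, 0], [0, 0, 0, 0, 0, 0, 0]]' | python3 inch.py; echo '[[0, -0.02, 0, 0, 0, 0, 0], [0, -0.02, 0, 0, 0, 0, 0], [0, 0, 0, 0, 0, 0, 0]]' | python3 inch.py
```

```text
time: 30.2
tool_pos: [0.5059, 0.022, 0.1615]
tcp_rot: [-3.142, -0.003, 3.119]
wrist_force: [-7.8, 0.6, 5.9]
grip_width: 0.002
grasp_force: 4.1
time: 30.5
tool_pos: [0.5061, 0.022, 0.1616]
tcp_rot: [-3.141, -0.008, 3.119]
wrist_force: [-14.6, -0.4, 9.1]
grip_width: 0.001
grasp_force: 7.1
```

At the stop. Back off, rise, check.

```bash
echo '[[0, 0.4, 0, 0, 0, 0, 0], [0, 0.4, 0, -0.6, 0, 0, 0], [0, 0, 0, -1, 0, 0, 0], [0, 0, 0, -1, 0, 0, 0], [0, -1, 0, 0, 0, 0, 0]]' | python3 inch.py>/dev/null; echo '[[1, -1, 0, 0, 0, 0, 0], [1, -1, 0, 0, 0, 0, 0], [1, -0.4, 0, 0, 0, 0, 0], [1, 0, 0, 0, 0, 0, 0], [1, 0, 0, 0, 0, 0, 0]]' | python3 inch.py; python3 - <<'E'
from h import *
d=robot.get_image('wrist');f=d['frame']
g=cv2.GaussianBlur(cv2.cvtColor(f,cv2.COLOR_BGR2GRAY),(3,3),0)
q=proj(d,[[*B,.166]])[0];x,y=q.astype(int)
c=cv2.HoughCircles(g[y-35:y+35,x-35:x+35],cv2.HOUGH_GRADIENT,1,20,param1=100,param2=10,minRadius=4,maxRadius=16);print(q,c)
if c is not None:
  for k in c[0]: print(inbase(onz(d,[k[:2]+[x-35,y-35]],.166)))
# clamp height check from the scene view
d=robot.get_image('scene');h=cv2.cvtColor(d['frame'],cv2.COLOR_BGR2HSV)
x,y=proj(d,[[.396,.159,.011]])[0].astype(int);m=((h[...,0]>5)&(h[...,0]<28)&(h[...,1]>90)&(h[...,2]>90)).astype(np.uint8)
print(x,y,rect(d,box(m,x-45,x+45,y-30,y+30),.011))
E
```

```text
time: 31.5
tool_pos: [0.6395, 0.0189, 0.2904]
tcp_rot: [3.141, -0.0, 3.119]
wrist_force: [0.2, -0.2, 0.0]
grip_width: 0.847
grasp_force: 0.0
[260.68078999 135.53945582] [[[36.5 37.5  6. ]]]
[[1.5 0.6]]
268 248 (array([0.4001, 0.1595]), 173.1, 51.4, np.float64(-0.4805))
```

```bash
python3 -c "
from station import robot
print(robot.finish_job())"
```

```text
the job is handed in; nothing more can be done
None
```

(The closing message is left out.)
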